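# Tip the walnuts onto the baking tray

## Task

Pick up the handled steel bowl that holds the two walnuts (not its empty twin), tip both walnuts out of it into the baking tray, then stand the bowl upright back in the middle of the white mat it came from and let go. The walnuts stay in the tray.

Things in the scene. Friction and masses are not known exactly. Their poses are not given: they have to be found in the camera images.
- bowl_center (a point): Flared steel bowl with handle, on a fixed white mat (130 mm wide, 4 mm thick), left or right of the tray; empty twin opposite. Foot 60, rim 108 wide, 52 high, walls lean out 25 deg. Point: on its axis, half-way up; z out of the mouth, x to the handle (to the left, +y): upright bar 12 thick (y), 14 deep (x), 42 tall, centred 71 along x, 7 above this point. Walnuts roll out if tipped 90 deg or more.
- walnut_a_center (a point): One of two whole walnuts in the shell, a brown ball 32 mm across with a low seam ridge (33 mm across), 16 g, in the bowl at the start. This point is its centre.
- walnut_b_center (a point): The other walnut, the same in all respects.
- tray: Dark steel baking tray, fixed on the table, 260 mm along its x, 200 mm along its y, rim 28 mm high, walls and floor 5 mm thick, empty. Origin at the centre of its underside; z up. x points roughly away from the robot.
Not all that is in view belongs to the job. What is shaped like the part that bears bowl_center but orange is not meant.

How it is judged:
By the outcome, as a careful person would: the job done as asked, in the order asked, and still so for the second after the job is handed in, with the robot touching nothing.
It also fails if it takes over 58 s, if anything falls off the work surface, if the arm or the gripper's body presses on something with over 40 N, if the wrist force passes 120 N, or if a joint passes its speed limit or range.

## Robot

A 6-joint arm with a two-finger parallel gripper is mounted at the origin on the work surface. World frame = base frame: x ahead of the robot, y to its left, z up, the work surface at z = 0. Lengths are in mm, angles in rad, forces in N, time in s.
With the tool pointing down it reaches from about 325 to 900 mm from the base axis. Payload 6.1 kg.
Tool frame: the origin (TCP) lies at the centre of the arm's flange, where the gripper is bolted on; the fingertips stand 173 mm ahead of it and the grasp point (between the pads) lies 155 mm ahead of it; z points along the fingers, y is the direction in which the jaws open and shut (so a half turn about z gives the same grasp; the last joint's range is limited). The gripper opens to 85 mm and grips with 20 to 120 N. Pads are 22 mm wide; open, the fingers measure 114 mm over their backs; the gripper's body (76 mm by 85 mm) begins 54 mm behind the grasp point. The pads swing forward as they close: fully open they stand 13 mm farther back than shut.
Start: joints at [1.079, 0.22, 1.526, -0, 1.395, -0.126], TCP at [223.559, 583.643, 404.7] pointing down, gripper open.
Joint ranges: [-2.98, 2.98], [-0.91, 2.08], [0.09, 2.57], [-1.24, 4.39], [0.2, 2.65], [-2.68, 2.68]. Speed limits (rad/s): [2.57, 2.57, 3.01, 3.14, 3.14, 3.14].

## Interface

Orientations are given as a 3x3 rotation matrix whose columns are the frame's x, y, z axes.
In Python, from station import r gives the robot as it stands.
- The arm moves only by the shell command python3 -m jog 'ROWS' [OPENING]. ROWS is JSON, a list of rows, each a list of 6 numbers: the shift along the tool's x, y, z in m, then the turn, a rotation vector about the tool's x, y, z in degrees. A call has exactly 5 rows; each row is the pose to reach, as a shift and turn from the pose measured when the call began, along the tool's axes at that moment; what a row does not reach only later rows make up. A row lasts 1/10 s, in which the tool goes at most 50 mm and 8.59 degrees, less where a joint would pass 70% of its speed; a pose out of reach is approached as far as the arm can. A call with a gripper value outside its range is refused whole. OPENING is the closure, from -1 (fully open) to 1 (shut), set as the call begins (- or left out, the last holds). The fingers move at their own pace and stop on an object; the grip force is fixed at half the most. Time passes only in rows, so rows that repeat a pose let the fingers close, or fill a call up. It gives the time, the measured TCP pose, the force and the opening at its end, in the units of the state.
- r.state(): the state, without advancing time (a new reading comes with each control period).
- r.camera(name): name is "scene" or "top" or "wrist"; returns (picture, depth): 400x640x3 uint8, red, green, blue; 400x640 float32, mm along the optical axis (not along the pixel's ray), 0 where there is no reading.
- r.calibration(name): a dict with "fov_y" (degrees; the focal length in pixels is half the picture's height over the tangent of half this angle, whatever the lens; pixels are square), "cx", "cy" (the principal point, pixels), "R" (3x3) and "t" (3): a world point X has camera coordinates R X + t. Camera axes: x right, y down, z forward; pixel columns grow to the right and rows downward; lengths in mm; the calibration is good to about 2 mm. A picture is of the moment at which its call begins: read the wrist's pose just before it. calibration takes no time and is no camera call; for the wrist camera it gives the pose at the moment of the call.
- r.finish_job(): hands the job in, once; it reports no verdict.
The state is a dict: "t": time; "joint_positions": joint angles; "joint_velocities": joint speeds; "joint_torque": joint torques, N m; "tool_pos": TCP position; "eef_rot": TCP orientation; "ft_force": force on the tool from outside, world axes, zero at the start; "wrist_torque": the same for the moment, N m; "gripper_width": opening from 0.0 (shut) to 1.0 (fully open).
Only numpy, scipy, OpenCV 4.12 (cv2) and the standard library are available. Lean on these libraries where they do the work, as an engineer would, in place of code of your own. Each camera call takes 0.05 s, during which the arm holds its last target. There are 200 camera calls.

## Working session

There is one attempt and no reset: what is moved stays moved. The work goes in short steps, Python scripts to look and compute and a shell command to move; the robot and the scene stay as the last step left them, time stands still between calls to the robot, and variables do not carry over. Pictures are saved under pics/ and viewed, about 8 in all and at most 12, crops included, and the job is handed in when it is done.

```bash
mkdir -p pics; ls; cat > h.py <<'E'
import numpy as np, cv2
from station import r
np.set_printoptions(precision=4,suppress=True)
def cam(n):
    c=r.calibration(n); p,d=r.camera(n); return c,p,d
def K(c):
    f=200/np.tan(np.radians(c['fov_y'])/2); return f,c['cx'],c['cy']
def unproj(c,d,u,v,z=None):
    f,cx,cy=K(c); z=d[int(v),int(u)] if z is None else z
    return np.array(c['R']).T@(np.array([(u-cx)/f*z,(v-cy)/f*z,z])-np.array(c['t']))
def cloud(c,d):
    f,cx,cy=K(c); v,u=np.mgrid[:400,:640]
    P=np.stack([(u-cx)/f*d,(v-cy)/f*d,d],-1)-np.array(c['t']); return P@np.array(c['R'])
def save(n,p): cv2.imwrite('pics/'+n,p[:,:,::-1])
E
python3 - <<'E'
from h import *
import pickle
a=cam('top'); b=cam('scene')
pickle.dump((a,b),open('v0.pkl','wb'))
save('top0.png',a[1]); save('scene0.png',b[1]); print(r.state()); print(a[0],b[0])
E
```

```text
pics
{'t': 0.1, 'joint_positions': array([ 1.0789,  0.2212,  1.5275, -0.    ,  1.3947, -0.1261]), 'joint_velocities': array([ 0.0002, -0.0021, -0.0018,  0.0008,  0.0006, -0.0015]), 'joint_torque': array([  0.0005, -49.8249, -39.0542,  -0.0003,   0.0058,  -0.    ]), 'tool_pos': array([223.4416, 583.4298, 403.6952]), 'eef_rot': array([[-0.9339,  0.3577, -0.0008],
       [ 0.3577,  0.9339, -0.0016],
       [ 0.0002, -0.0018, -1.    ]]), 'ft_force': array([-0.4195, -0.0524, -0.6824]), 'wrist_torque': array([-0.006 , -0.0003,  0.003 ]), 'gripper_width': 0.9980100699992672}
{'fov_y': 53.365183900195014, 'cx': 318.72126570246036, 'cy': 196.23981440055607, 'R': array([[-0.0246, -0.9997,  0.0045],
       [-0.9938,  0.024 , -0.1081],
       [ 0.108 , -0.0071, -0.9941]]), 't': array([ 15.5092, 405.078 , 904.5329])} {'fov_y': 44.116615595785355, 'cx': 321.50643409026003, 'cy': 197.064896587749, 'R': array([[-0.3339,  0.9425,  0.0144],
       [ 0.7778,  0.2842, -0.5606],
       [-0.5324, -0.1759, -0.828 ]]), 't': array([ 146.9198, -267.4288, 1471.0982])}
```

View pics/top0.png

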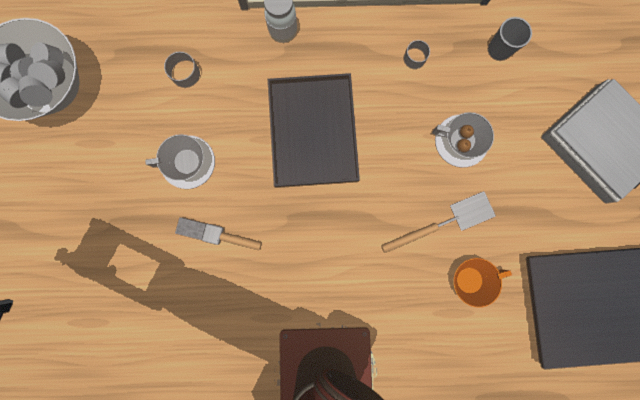

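View pics/scene0.png

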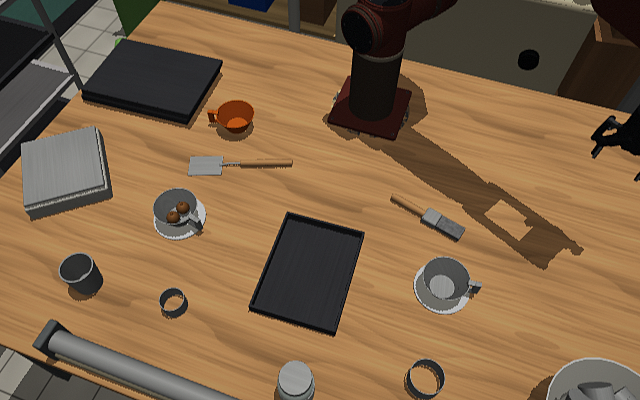

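The top view shows the walnut bowl at about (470,137), with its handle at (441,131) and its mat around (464,140). The tray's corners are at about (269,76), (350,74), (358,181) and (275,186). The empty twin is at (183,160). The scene view agrees: walnut bowl at (177,208), handle at (196,226). Next I'll measure from both depth clouds.

```bash
python3 - <<'E'
from h import *
import pickle
A,B=pickle.load(open('v0.pkl','rb'))
for nm,(c,p,d),(u0,u1,v0,v1) in (('top',A,(425,505,105,175)),('scene',B,(140,220,175,250))):
    P=cloud(c,d); S=P[v0:v1,u0:u1].reshape(-1,3); C=p[v0:v1,u0:u1].reshape(-1,3).astype(int)
    ok=(d[v0:v1,u0:u1].reshape(-1)>0); S=S[ok];C=C[ok]
    print(nm,'zmax',np.percentile(S[:,2],[1,50,98,99.5]))
    rim=S[(S[:,2]>50)&(S[:,2]<62)]
    # circle fit on the top band, excluding handle (robust)
    m=np.ones(len(rim),bool)
    for _ in range(6):
        q=rim[m]; s=np.linalg.lstsq(np.c_[2*q[:,:2],np.ones(len(q))],(q[:,:2]**2).sum(1),rcond=None)[0]
        R=np.sqrt(s[2]+s[0]**2+s[1]**2); e=np.hypot(*(rim[:,:2]-s[:2]).T)-R; m=abs(e)<4
    print(' rim c',s[:2],'R',R,m.sum())
    dist=np.hypot(*(S[:,:2]-s[:2]).T)
    h=S[(dist>62)&(dist<82)&(S[:,2]>35)]; print(' handle',h.mean(0),h.max(0),h.min(0),len(h), 'yaw',np.degrees(np.arctan2(*(h.mean(0)[:2]-s[:2])[::-1])))
    w=S[(C.min(1)>185)&(S[:,2]<14)&(S[:,2]>-6)]
    if len(w): print(' mat mean/min/max',w.mean(0),w.min(0),w.max(0),len(w))
    br=S[(C[:,0]-C[:,2]>45)&(S[:,2]>12)&(dist<45)]; print(' walnuts', br.mean(0) if len(br) else None, len(br), br[:,2].max() if len(br) else 0)
c,p,d=A
for uv in ((269,76),(350,74),(358,181),(275,186)): 
    f,cx,cy=K(c); R=np.array(c['R']);C0=-R.T@c['t']; ray=R.T@np.array([(uv[0]-cx)/f,(uv[1]-cy)/f,1]); print('tray rim corner', C0+ray*(28-C0[2])/ray[2])
for uv in ((400,140),(430,160),(400,230),(310,130)): print(unproj(c,d,*uv))
im=np.hstack([cv2.resize(A[1][105:175,425:505],None,fx=5,fy=5,interpolation=cv2.INTER_CUBIC),cv2.resize(B[1][175:245,140:220],None,fx=5,fy=5,interpolation=cv2.INTER_CUBIC)])
save('crop.png',im)
E
```

```text
top zmax [-3.264   2.3308 56.7738 58.5394]
 rim c [ 534.2174 -341.9133] R 51.33539813398253 304
 handle [ 551.5313 -272.6899   53.0294] [ 558.9205 -265.4754   60.9554] [ 544.822  -282.1462   35.0045] 60 yaw 75.95740987059392
 mat mean/min/max [ 507.2209 -322.3938    4.3253] [ 471.0809 -394.5852   -2.3731] [ 598.0837 -279.8568    9.2164] 441
 walnuts [ 532.886  -340.0748   35.8064] 249 44.5083707956614
scene zmax [-4.9695  1.1295 55.1949 57.8722]
 rim c [ 537.5356 -344.3723] R 51.374877289281464 234
 handle [ 557.8672 -275.0791   50.9551] [ 564.1125 -268.1256   61.4024] [ 547.3534 -283.6917   35.2328] 60 yaw 73.64754820181808
 mat mean/min/max [ 530.4262 -313.8987    3.3833] [ 476.0148 -404.4372   -4.1396] [ 598.696  -282.7364    8.7994] 173
 walnuts [ 538.878  -343.3884   35.6355] 170 44.06139009757832
tray rim corner [696.5135 117.3772  28.    ]
tray rim corner [697.0973 -76.3957  28.    ]
tray rim corner [438.084  -86.4249  28.    ]
tray rim corner [430.9882 106.4202  28.    ]
[ 540.0886 -194.8407   -0.3438]
[ 489.669  -265.6902   -2.9383]
[ 322.7674 -183.8344    3.7512]
[568.1619  22.6039   6.2159]
```

View pics/crop.png

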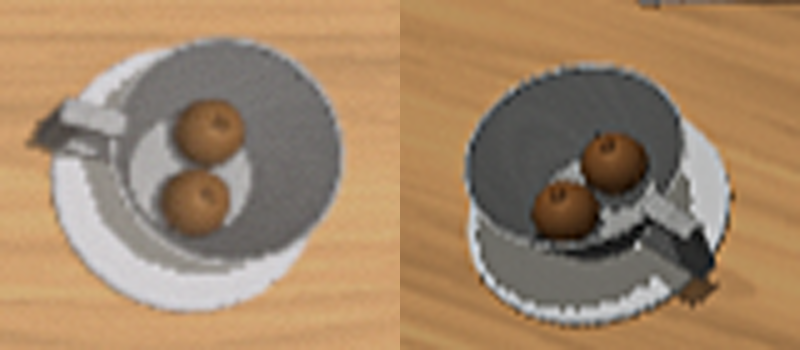

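```bash

python3 -m jog '[[-0.154,-0.171,0.015,0,0,0],[-0.154,-0.171,0.015,0,0,0],[-0.154,-0.171,0.015,0,0,0],[-0.154,-0.171,0.015,0,0,0],[-0.154,-0.171,0.015,0,0,0]]' -1
python3 -m jog '[[-0.154,-0.171,0.015,0,0,0],[-0.154,-0.171,0.015,0,0,0],[-0.154,-0.171,0.015,0,0,0],[-0.154,-0.171,0.015,0,0,0],[-0.154,-0.171,0.015,0,0,0]]'
python3 -m jog '[[-0.154,-0.171,0.015,0,0,0],[-0.154,-0.171,0.015,0,0,0],[-0.154,-0.171,0.015,0,0,0],[-0.154,-0.171,0.015,0,0,0],[-0.154,-0.171,0.015,0,0,0]]'
python3 -m jog '[[-0.154,-0.171,0.015,0,0,0],[-0.154,-0.171,0.015,0,0,0],[-0.154,-0.171,0.015,0,0,0],[-0.154,-0.171,0.015,0,0,0],[-0.154,-0.171,0.015,0,0,0]]'
python3 -m jog '[[0,0,0,0,0,42],[0,0,0,0,0,42],[0,0,0,0,0,42],[0,0,0,0,0,42],[0,0,0,0,0,42]]'
cat > go.py <<'E'
import sys
from h import *
from scipy.spatial.transform import Rotation as Ro
# usage: go.py x y z yawx [rotvec tilt deg about world x,y,z applied after]
a=[float(q) for q in sys.argv[1:]]
s=r.state(); R=s['eef_rot']; y=np.radians(a[3])
G=np.c_[[np.cos(y),np.sin(y),0],[np.sin(y),-np.cos(y),0],[0,0,-1]]
if len(a)>4: G=Ro.from_rotvec(np.radians(a[4:7])).as_matrix()@G
print('t',s['t'],'pos',s['tool_pos'],'F',s['ft_force'],'w',s['gripper_width']); print('q',s['joint_positions'])
print('shift m',R.T@(np.array(a[:3])-s['tool_pos'])/1e3,'turn',np.degrees(Ro.from_matrix(R.T@G).as_rotvec()))
E
python3 go.py 554 -274 330 75
```

```text
t: 0.6
tool_pos: [306.4, 365.9, 388.1]
eef_rot: [[-0.933, 0.359, -0.002], [0.359, 0.933, -0.003], [0.0, -0.003, -1.0]]
ft_force: [0.4, 0.2, -0.9]
gripper_width: 1.0
t: 1.1
tool_pos: [389.1, 148.4, 373.2]
eef_rot: [[-0.933, 0.36, -0.001], [0.36, 0.933, -0.004], [0.0, -0.004, -1.0]]
ft_force: [0.6, 0.7, -0.7]
gripper_width: 0.997
t: 1.6
tool_pos: [471.5, -69.6, 358.5]
eef_rot: [[-0.932, 0.362, -0.002], [0.362, 0.932, -0.004], [-0.0, -0.005, -1.0]]
ft_force: [1.1, -0.5, 0.3]
gripper_width: 0.998
t: 2.1
tool_pos: [553.3, -287.9, 343.4]
eef_rot: [[-0.932, 0.364, -0.002], [0.364, 0.932, -0.004], [0.0, -0.005, -1.0]]
ft_force: [-0.2, 0.4, -0.1]
gripper_width: 1.0
t: 2.6
tool_pos: [553.1, -287.9, 342.7]
eef_rot: [[-0.443, 0.896, -0.003], [0.896, 0.443, -0.004], [-0.002, -0.005, -1.0]]
ft_force: [-0.9, -0.5, -0.4]
gripper_width: 1.0
t 2.6 pos [ 553.0861 -287.8963  342.6598] F [-0.8988 -0.5003 -0.4289] w 0.9998108290779578
q [-0.6051  0.266   1.5914 -0.0051  1.2849 -1.063 ]
shift m [0.0121 0.007  0.0126] turn [-0.2133  0.1966 41.3205]
```

```bash

python3 -m jog '[[0.012,0.007,0.013,0,0,41.3],[0.012,0.007,0.013,0,0,41.3],[0.012,0.007,0.013,0,0,41.3],[0.012,0.007,0.013,0,0,41.3],[0.012,0.007,0.013,0,0,41.3]]'
python3 - <<'E'
from h import *
import pickle
a=cam('wrist'); pickle.dump(a,open('w1.pkl','wb')); save('w1.png',a[1])
c=a[0];print(c, -np.array(c['R']).T@c['t'])
print(r.state()['joint_positions'])
E
```

```text
t: 3.1
tool_pos: [553.8, -273.9, 328.9]
eef_rot: [[0.264, 0.965, -0.004], [0.965, -0.264, -0.003], [-0.004, -0.003, -1.0]]
ft_force: [0.0, 0.9, 0.4]
gripper_width: 0.998
{'fov_y': 66.93368467337537, 'cx': 312.5495149443918, 'cy': 198.44835792909458, 'R': array([[ 0.9647, -0.2633, -0.0024],
       [-0.2492, -0.9158,  0.3149],
       [-0.0851, -0.3032, -0.9491]]), 't': array([-605.2271, -131.3321,  270.9201])} [ 574.2017 -197.4968  297.0405]
[-0.5856  0.2665  1.6177 -0.0051  1.2592 -0.3112]
```

View pics/w1.png

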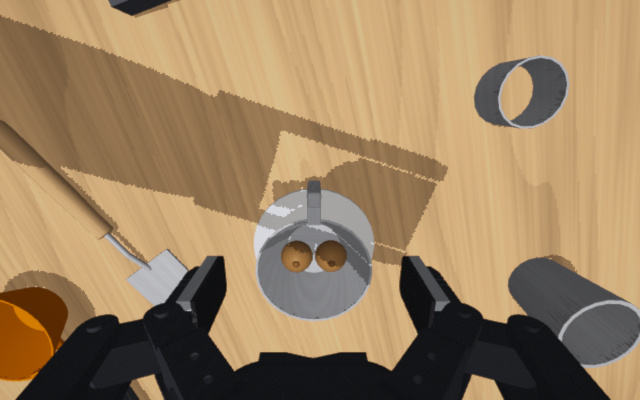

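The wrist view shows the bar at about (314,186), with its top strut running straight down the picture. The fingers sit symmetrically at columns 225 and 401, so the yaw is right. I'll measure the bar and the mat from this view.

```bash
python3 - <<'E'
from h import *
import pickle
from scipy.optimize import least_squares
c,p,d=pickle.load(open('w1.pkl','rb'))
P=cloud(c,d)[170:325,245:385]; C=p[170:325,245:385].astype(int)
S=P.reshape(-1,3); C=C.reshape(-1,3)
rim=S[(S[:,2]>51)&(S[:,2]<62)]; m=np.ones(len(rim),bool)
for _ in range(8):
    q=rim[m]; s=np.linalg.lstsq(np.c_[2*q[:,:2],np.ones(len(q))],(q[:,:2]**2).sum(1),rcond=None)[0]
    R=np.sqrt(s[2]+s[0]**2+s[1]**2); e=np.hypot(*(rim[:,:2]-s[:2]).T)-R; m=abs(e)<3
print('rim',s[:2],R,m.sum(),np.median(rim[m],0))
dist=np.hypot(*(S[:,:2]-s[:2]).T)
h=S[(dist>60)&(dist<85)&(S[:,2]>12)]; print('handle all',h.min(0),h.max(0),len(h))
h=h[h[:,2]>50]; print('top',h.mean(0),h.min(0),h.max(0),len(h),'yaw',np.degrees(np.arctan2(*(h.mean(0)[:2]-s[:2])[::-1])))
# two-view triangulation of the bar top, my pixels: wrist (314,188), top (440,130)? via rays
A,B=pickle.load(open('v0.pkl','rb'))
def ray(c,u,v):
    f,cx,cy=K(c); Rr=np.array(c['R']); return -Rr.T@c['t'],Rr.T@np.array([(u-cx)/f,(v-cy)/f,1])
def tri(l):
    M=np.zeros((3,3));b=np.zeros(3)
    for o,v in l:
        v=v/np.linalg.norm(v);Q=np.eye(3)-np.outer(v,v);M+=Q;b+=Q@o
    return np.linalg.solve(M,b)
# mat circle (R=65, z=4): white-ness edge in top view, fit points picked off the crop (top crop 5x, origin 425,105)
pts=[(52,185),(75,245),(110,285),(150,305),(195,310),(240,303),(285,275),(62,150)]
W=[]
for x,y in pts:
    o,v=ray(A[0],425+x/5-.4,105+y/5-.4); W.append((o+v*(4-o[2])/v[2])[:2])
W=np.array(W); f=least_squares(lambda k:np.hypot(*(W-k[:2]).T)-65,[535,-340]); print('mat top',f.x,f.fun)
pts=[(468,240),(480,280),(510,308),(560,323),(610,320),(660,302),(700,270),(725,225),(730,190),(718,160)]
W=[]
for x,y in pts:
    o,v=ray(B[0],140+(x-400)/5-.4,175+y/5-.4); W.append((o+v*(4-o[2])/v[2])[:2])
W=np.array(W); f=least_squares(lambda k:np.hypot(*(W-k[:2]).T)-65,[535,-340]); print('mat scene',f.x,f.fun)
save('w1c.png',cv2.resize(p[165:325,235:395],None,fx=3.5,fy=3.5,interpolation=cv2.INTER_CUBIC))
E
```

```text
rim [ 534.4326 -343.7573] 51.54525939546845 1574 [ 532.0574 -356.7091   54.3984]
handle all [ 544.9879 -287.1318   16.6607] [ 560.205  -267.6348   58.7552] 433
top [ 552.8773 -276.5161   56.4022] [ 544.9879 -287.1318   50.0442] [ 560.0345 -267.9424   58.7552] 304 yaw 74.66065037845259
mat top [ 534.5195 -344.6418] [ 1.4565 -0.0319  0.6793  0.3017 -0.8203 -0.3596 -0.3488 -2.3673]
mat scene [ 537.1238 -345.7054] [-0.6452  0.5567  0.5818 -0.2491 -0.671  -0.1358  0.1692  0.1116  0.8222
 -0.8328]
```

View pics/w1c.png

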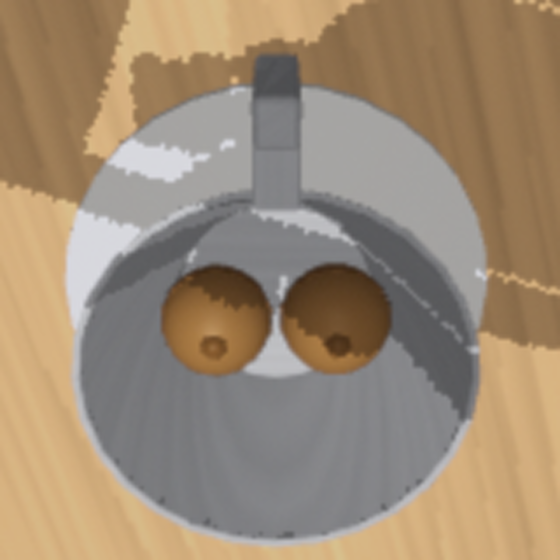

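Both views agree. The bowl axis is at about (535,-343.5), yaw 75°, with the rim at 56 and the bar top at 58, which matches the given sizes. The mat centre is at about (535.5,-345). I'll go down, grip the bar and lift.

```bash

python3 -m jog '[[-0.001,0,0.04,0,0,0],[-0.001,0,0.08,0,0,0],[-0.001,0,0.11,0,0,0],[-0.001,0,0.125,0,0,0],[-0.001,0,0.132,0,0,0]]' -1
python3 go.py 553.4 -275 196 75
python3 -m jog '[[0,0,0,0,0,0],[0,0,0,0,0,0],[0,0,0,0,0,0],[0,0,0,0,0,0],[0,0,0,0,0,0]]' 1
python3 -m jog '[[0,0,0,0,0,0],[0,0,0,0,0,0],[0,0,0,0,0,0],[0,0,0,0,0,0],[0,0,0,0,0,0]]'
python3 go.py 553.4 -275 300 75
```

```text
t: 3.65
tool_pos: [552.4, -274.9, 195.0]
eef_rot: [[0.268, 0.963, -0.007], [0.963, -0.268, -0.001], [-0.003, -0.006, -1.0]]
ft_force: [1.1, 0.4, -0.3]
gripper_width: 1.001
t 3.65 pos [ 552.3532 -274.8817  195.0002] F [ 1.0896  0.4158 -0.3489] w 1.0010845677500202
q [-0.5882  0.4316  1.6858 -0.0057  1.0293 -0.3137]
shift m [ 0.0002  0.001  -0.001 ] turn [-0.3643  0.173  -0.5584]
t: 4.15
tool_pos: [552.7, -275.1, 196.0]
eef_rot: [[0.268, 0.963, -0.005], [0.963, -0.268, -0.002], [-0.004, -0.005, -1.0]]
ft_force: [0.9, 0.3, 1.1]
gripper_width: 0.142
t: 4.65
tool_pos: [552.8, -275.0, 196.2]
eef_rot: [[0.268, 0.963, -0.005], [0.963, -0.268, -0.002], [-0.003, -0.005, -1.0]]
ft_force: [0.4, 0.4, 1.0]
gripper_width: 0.133
t 4.65 pos [ 552.7937 -275.0266  196.1599] F [0.4431 0.3832 1.023 ] w 0.1332937921388811
q [-0.5881  0.4303  1.685  -0.0055  1.0296 -0.3138]
shift m [-0.0002  0.0001 -0.1038] turn [-0.2644  0.1988 -0.5495]
```

```bash

python3 -m jog '[[0,0,-0.005,0,0,0],[0,0,-0.015,0,0,0],[0,0,-0.03,0,0,0],[0,0,-0.045,0,0,0],[0,0,-0.055,0,0,0]]'
python3 -m jog '[[0,0,-0.015,0,0,0],[0,0,-0.035,0,0,0],[0,0,-0.055,0,0,0],[0,0,-0.07,0,0,0],[0,0,-0.08,0,0,0]]'
python3 -m jog '[[0,0,0,0,2,0],[0,0,0,0,5,0],[0,0,0,0,8,0],[0,0,0,0,10,0],[0,0,0,0,10,0]]'
python3 go.py 553.4 -275 300 75
python3 - <<'E'
from h import *
a=cam('wrist'); save('w2.png',a[1])
E
```

```text
t: 5.15
tool_pos: [553.7, -275.3, 253.9]
eef_rot: [[0.268, 0.963, -0.003], [0.963, -0.268, -0.004], [-0.004, -0.002, -1.0]]
ft_force: [1.5, -0.3, -1.9]
gripper_width: 0.128
t: 5.65
tool_pos: [554.2, -275.2, 336.3]
eef_rot: [[0.268, 0.963, -0.001], [0.963, -0.268, -0.005], [-0.005, 0.001, -1.0]]
ft_force: [-0.1, 0.8, -2.0]
gripper_width: 0.134
t: 6.15
tool_pos: [553.9, -275.4, 335.9]
eef_rot: [[0.265, 0.963, 0.045], [0.949, -0.269, 0.163], [0.169, -0.0, -0.986]]
ft_force: [0.9, 0.2, -2.0]
gripper_width: 0.13
t 6.15 pos [ 553.851  -275.4412  335.9251] F [ 0.9284  0.2316 -2.0282] w 0.13009972400373318
q [-0.6304  0.2757  1.5973  0.1636  1.3321 -0.4023]
shift m [-0.0058 -0.0005  0.0355] turn [ 0.0313 -9.737  -0.5829]
```

View pics/w2.png

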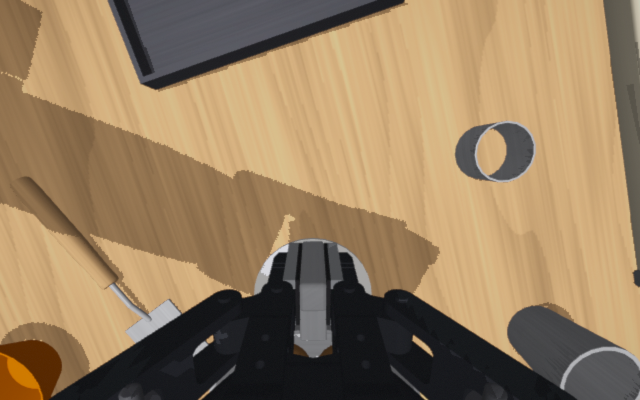

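The wrist view shows the bowl lifted and level between the pads, with the bar held at columns 300–330, and the tray edge at the top left. The tilt test moved joint 4 in the positive direction, which has plenty of range. I'll level the bowl and carry it over the tray.

```bash

python3 -m jog '[[0,0,0,0,-2,0],[0,0,0,0,-5,0],[0,0,0,0,-8,0],[0,0,0,0,-9.7,0],[0,0,0,0,-9.7,0]]'
python3 go.py 566 80 326 90
python3 -m jog '[[0.012,0.003,0,0,0,0],[0.036,0.009,0,0,0,0],[0.066,0.018,0,0,0,0],[0.096,0.026,0,0,0,0],[0.126,0.034,0,0,0,0]]'
python3 go.py 566 80 326 90
```

```text
t: 6.7
tool_pos: [554.0, -274.9, 336.0]
eef_rot: [[0.268, 0.964, -0.001], [0.964, -0.268, -0.001], [-0.001, -0.0, -1.0]]
ft_force: [-0.3, 0.0, -1.1]
gripper_width: 0.136
t 6.7 pos [ 554.0412 -274.8923  336.027 ] F [-0.2737  0.0201 -1.0612] w 0.1355098584893113
q [-0.5877  0.2602  1.6114 -0.0013  1.2698 -0.3163]
shift m [ 0.3452 -0.0835  0.0096] turn [ -0.0214   0.0698 -15.5256]
t: 7.2
tool_pos: [621.3, -160.9, 335.8]
eef_rot: [[0.268, 0.963, -0.0], [0.963, -0.268, -0.0], [-0.0, -0.0, -1.0]]
ft_force: [-0.8, -0.5, -2.9]
gripper_width: 0.133
t 7.2 pos [ 621.2503 -160.9074  335.8122] F [-0.8152 -0.5176 -2.8526] w 0.13279356905849185
q [-0.3762  0.3135  1.5463 -0.0002  1.2821 -0.1048]
shift m [ 0.2173 -0.1178  0.0098] turn [ -0.0225   0.0041 -15.5435]
```

```bash

python3 -m jog '[[0.024,-0.013,0,0,0,-1],[0.048,-0.026,0.002,0,0,-3],[0.072,-0.039,0.003,0,0,-5],[0.096,-0.052,0.004,0,0,-7],[0.12,-0.065,0.005,0,0,-8]]'
python3 go.py 566 80 326 90
```

```text
t: 7.7
tool_pos: [590.5, -26.1, 330.8]
eef_rot: [[0.13, 0.992, -0.0], [0.992, -0.13, 0.001], [0.001, -0.001, -1.0]]
ft_force: [0.2, 0.8, -2.4]
gripper_width: 0.131
t 7.7 pos [590.5367 -26.0551 330.8089] F [ 0.2148  0.757  -2.3615] w 0.13118688479165003
q [-0.1777  0.2029  1.6898  0.001   1.2495 -0.0476]
shift m [ 0.102  -0.0381  0.0049] turn [-0.0259 -0.058  -7.4715]
```

```bash

python3 -m jog '[[0.024,-0.01,0.001,0,0,-2],[0.05,-0.019,0.002,0,0,-4],[0.074,-0.028,0.003,0,0,-6],[0.092,-0.035,0.004,0,0,-7.5],[0.102,-0.038,0.005,0,0,-7.5]]'
python3 -m jog '[[-0.0108,0,0.0004,0,4,0],[-0.0296,0,0.0029,0,11,0],[-0.0479,0,0.0076,0,18,0],[-0.0656,0,0.0145,0,25,0],[-0.0775,0,0.0208,0,30,0]]'
python3 go.py 566 80 326 90 30 0 0
```

```text
t: 8.2
tool_pos: [565.6, 82.2, 325.9]
eef_rot: [[-0.002, 1.0, -0.001], [1.0, 0.002, 0.002], [0.002, -0.001, -1.0]]
ft_force: [0.4, 0.5, -2.5]
gripper_width: 0.131
t: 8.7
tool_pos: [566.1, 3.3, 305.0]
eef_rot: [[-0.0, 1.0, 0.0], [0.863, 0.0, 0.505], [0.505, 0.0, -0.863]]
ft_force: [0.0, -0.6, -2.4]
gripper_width: 0.13
t 8.7 pos [566.0621   3.259  305.0172] F [ 0.0343 -0.5931 -2.4383] w 0.13010018717531285
q [-0.2747  0.2118  1.7765  0.5227  1.3441 -0.4446]
shift m [ 0.0768 -0.0001  0.0207] turn [ 0.0116 -0.3557  0.0119]
```

```bash

python3 -m jog '[[-0.0135,0,0.0006,0,5,0],[-0.0269,0,0.0024,0,10,0],[-0.0401,0,0.0053,0,15,0],[-0.053,0,0.0094,0,20,0],[-0.0655,0,0.0145,0,25,0]]'
python3 -m jog '[[-0.0108,0,0.0004,0,4,0],[-0.0215,0,0.0015,0,8,0],[-0.0322,0,0.0034,0,12,0],[-0.0427,0,0.006,0,16,0],[-0.053,0,0.0094,0,20,0]]'
python3 go.py 566 80 326 90 100 0 0
python3 - <<'E'
from h import *
a=cam('scene'); b=cam('top'); save('s3.png',np.vstack([cv2.resize(a[1][120:380,130:490],(720,520))[:300],np.zeros((1,720,3),np.uint8),cv2.resize(b[1][50:210,240:480],(435,290),interpolation=cv2.INTER_CUBIC)[:, :].copy() if 0 else cv2.copyMakeBorder(cv2.resize(b[1][50:210,240:480],(435,290)),0,0,0,285,cv2.BORDER_CONSTANT)]))
E
```

```text
t: 9.2
tool_pos: [566.5, -46.9, 259.3]
eef_rot: [[0.0, 1.0, 0.002], [0.567, -0.001, 0.824], [0.824, 0.001, -0.567]]
ft_force: [-0.2, -0.2, -2.4]
gripper_width: 0.13
t: 9.7
tool_pos: [566.9, -70.0, 209.9]
eef_rot: [[-0.0, 1.0, 0.002], [0.249, -0.002, 0.968], [0.968, 0.001, -0.249]]
ft_force: [0.2, 0.6, -2.0]
gripper_width: 0.13
t 9.7 pos [566.9374 -69.9717 209.923 ] F [ 0.203   0.5506 -1.967 ] w 0.12986087432536775
q [-0.5079  0.5921  1.7044  1.0397  1.7571 -0.8427]
shift m [ 0.1498 -0.0012  0.1163] turn [ 0.1388 24.4415  0.038 ]
```

View pics/s3.png

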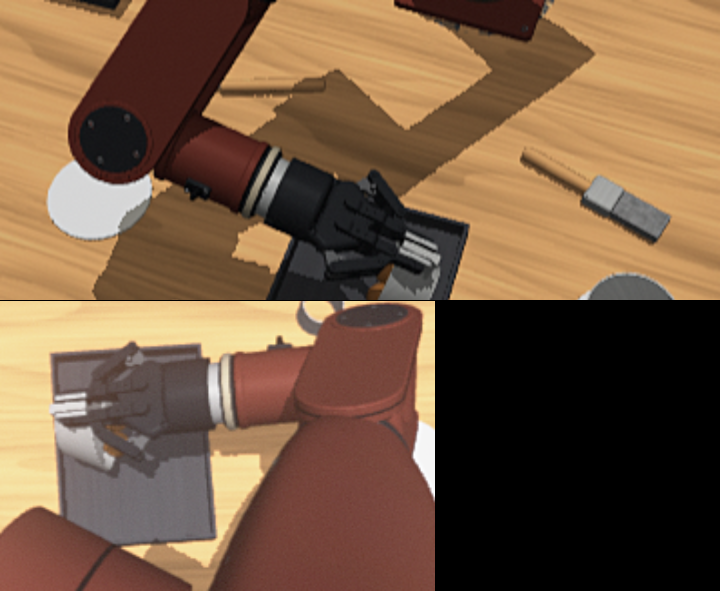

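The bowl is tipped about 75° over the tray. The brown patches at (375,285) and (115,440) show the walnuts near the mouth, over the tray floor. I'll tip further, slowly.

```bash

python3 -m jog '[[-0.0054,0,0.0001,0,2,0],[-0.0108,0,0.0004,0,4,0],[-0.0162,0,0.0008,0,6,0],[-0.0216,0,0.0015,0,8,0],[-0.0269,0,0.0024,0,10,0]]'
python3 -m jog '[[-0.0081,0,0.0002,0,3,0],[-0.0162,0,0.0008,0,6,0],[-0.0242,0,0.0019,0,9,0],[-0.0322,0,0.0034,0,12,0],[-0.0375,0,0.0046,0,14,0]]'
python3 -m jog '[[0,0,0,0,0,0],[0,0,0,0,0,0],[0,0,0,0,0,0],[0,0,0,0,0,0],[0,0,0,0,0,0]]'
python3 go.py 566 80 326 90 100 0 0
python3 - <<'E'
from h import *
a=cam('scene'); b=cam('top'); save('s4.png',np.vstack([cv2.resize(a[1][180:340,210:410],(600,480))[:300],cv2.copyMakeBorder(cv2.resize(b[1][60:200,260:460],(428,299)),0,0,0,172,cv2.BORDER_CONSTANT)]))
E
```

```text
t: 10.3
tool_pos: [566.0, -74.1, 181.1]
eef_rot: [[0.003, 1.0, 0.002], [0.075, -0.003, 0.997], [0.997, -0.003, -0.075]]
ft_force: [-0.6, 0.7, -1.5]
gripper_width: 0.132
t: 10.8
tool_pos: [565.7, -72.2, 142.3]
eef_rot: [[0.004, 1.0, 0.003], [-0.172, -0.003, 0.985], [0.985, -0.004, 0.172]]
ft_force: [0.3, 0.1, -1.2]
gripper_width: 0.133
t: 11.3
tool_pos: [565.9, -72.3, 142.9]
eef_rot: [[0.003, 1.0, 0.003], [-0.171, -0.003, 0.985], [0.985, -0.003, 0.171]]
ft_force: [0.2, 0.8, -1.5]
gripper_width: 0.132
t 11.3 pos [565.9086 -72.3427 142.8997] F [ 0.2377  0.8144 -1.5405] w 0.1322733948541912
q [-0.5162  0.8576  1.6245  1.2585  2.0169 -0.9343]
shift m [ 0.1543 -0.0009  0.1814] turn [ 0.1877  0.1486 -0.1494]
```

View pics/s4.png

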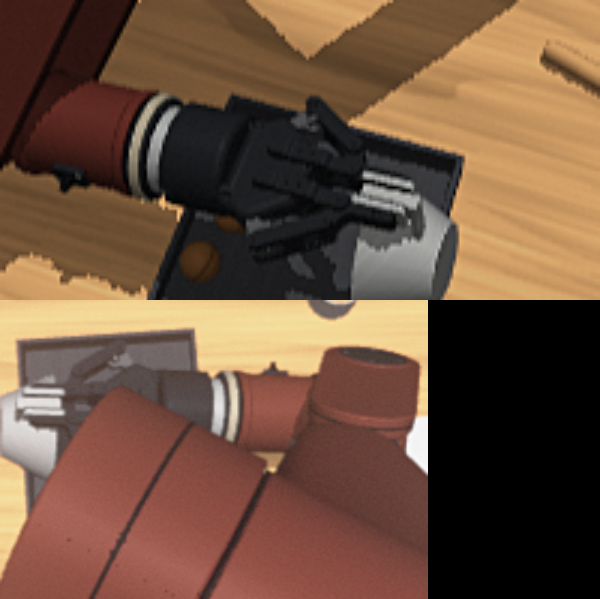

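Both walnuts lie in the tray, at about (200,260) and (232,222) in the upper crop. The bowl is empty, and the load dropped by about 0.4 N. I'll turn the bowl back upright, rising a little.

```bash

python3 -m jog '[[0.022,0,0.0006,0,-5,0],[0.044,0,0.0024,0,-10,0],[0.067,0,0.0053,0,-15,0],[0.087,0,0.0112,0,-22,0],[0.099,0,0.019,0,-29,0]]'
python3 -m jog '[[0.0215,0,0.0015,0,-8,0],[0.0427,0,0.006,0,-16,0],[0.063,0,0.0134,0,-24,0],[0.0821,0,0.0236,0,-32,0],[0.0932,0,0.0312,0,-37,0]]'
python3 -m jog '[[0.0215,0,0.0015,0,-8,0],[0.0427,0,0.006,0,-16,0],[0.063,0,0.0134,0,-24,0],[0.0775,0,0.0208,0,-30,0],[0.0842,0,0.025,0,-33,0]]'
python3 go.py 553 -275.5 340 74.6
```

```text
t: 11.9
tool_pos: [566.4, -71.2, 245.3]
eef_rot: [[0.003, 1.0, 0.003], [0.333, -0.004, 0.943], [0.943, -0.001, -0.333]]
ft_force: [0.1, 0.2, -1.3]
gripper_width: 0.129
t: 12.4
tool_pos: [566.8, -9.9, 325.3]
eef_rot: [[0.002, 1.0, 0.004], [0.836, -0.003, 0.548], [0.548, 0.002, -0.836]]
ft_force: [-0.1, 0.9, -1.7]
gripper_width: 0.131
t: 12.9
tool_pos: [566.5, 76.3, 351.5]
eef_rot: [[0.001, 1.0, 0.003], [1.0, -0.001, 0.002], [0.002, 0.003, -1.0]]
ft_force: [0.4, 0.6, -1.9]
gripper_width: 0.131
t 12.9 pos [566.5314  76.2656 351.4814] F [ 0.4228  0.6381 -1.9079] w 0.13148672422316215
q [-0.0046  0.1361  1.7248  0.0017  1.2775 -0.0036]
shift m [-0.3518 -0.0131  0.0109] turn [ 0.1679 -0.1182 15.3171]
```

```bash

python3 -m jog '[[-0.03,-0.001,0,0,0,0],[-0.07,-0.003,0,0,0,0],[-0.11,-0.004,0,0,0,0],[-0.15,-0.006,0,0,0,0],[-0.18,-0.007,0,0,0,0]]'
python3 -m jog '[[-0.03,-0.001,0,0,0,3],[-0.07,-0.002,0.002,0,0,7],[-0.11,-0.004,0.005,0,0,11],[-0.15,-0.005,0.008,0,0,14],[-0.17,-0.006,0.01,0,0,15.3]]'
python3 go.py 553.3 -276 260 74.5
```

```text
t: 13.4
tool_pos: [558.5, -105.5, 351.1]
eef_rot: [[0.002, 1.0, 0.002], [1.0, -0.002, 0.002], [0.002, 0.002, -1.0]]
ft_force: [0.1, -0.7, -1.4]
gripper_width: 0.129
t: 13.9
tool_pos: [551.2, -278.1, 340.3]
eef_rot: [[0.27, 0.963, 0.001], [0.963, -0.27, 0.003], [0.003, 0.001, -1.0]]
ft_force: [-0.1, 0.5, -2.0]
gripper_width: 0.128
t 13.9 pos [ 551.2443 -278.1283  340.3395] F [-0.1143  0.4532 -1.9866] w 0.12760229812614715
q [-0.5957  0.2537  1.6108  0.0032  1.2774 -0.3231]
shift m [0.0024 0.0013 0.0803] turn [ 0.041  -0.1689 -0.1705]
```

```bash

python3 -m jog '[[0.002,0.001,0.015,0,0,0],[0.002,0.001,0.035,0,0,0],[0.002,0.001,0.06,0,0,0],[0.002,0.001,0.075,0,0,0],[0.002,0.001,0.08,0,0,0]]'
python3 go.py 553.3 -276 197 74.5
python3 - <<'E'
from h import *
import pickle
b=cam('scene'); t=cam('top'); pickle.dump((b,t),open('v5.pkl','wb'))
st=r.state(); q=st['tool_pos']; ax=st['eef_rot'][:2,0]/np.linalg.norm(st['eef_rot'][:2,0])
e0=q[:2]-71*ax; print('expected axis',e0)
for c,p,d in (b,t):
    S=cloud(c,d).reshape(-1,3)
    # bowl foot.. rim: cylinder around expected axis, look at z>60, dist<58
    D=S[:,:2]-e0; m=(np.hypot(*D.T)<60)&(S[:,2]>60)&(S[:,2]<150)&(D@ax<35)
    s=S[m]; print(len(s),'z pct',np.percentile(s[:,2],[1,50,99]))
    rim=s[s[:,2]>np.percentile(s[:,2],99)-9]
    x,*_=np.linalg.lstsq(np.c_[rim[:,:2]-e0,np.ones(len(rim))],rim[:,2],rcond=None); print('slope',x)
    k=np.ones(len(rim),bool)
    for _ in range(8):
        w=rim[k]; f=np.linalg.lstsq(np.c_[2*w[:,:2],np.ones(len(w))],(w[:,:2]**2).sum(1),rcond=None)[0]
        R=np.sqrt(f[2]+f[0]**2+f[1]**2); k=abs(np.hypot(*(rim[:,:2]-f[:2]).T)-R)<3
    print('rim',f[:2],R,k.sum())
im=np.hstack([cv2.resize(b[1][150:300,130:290],(400,375)),cv2.resize(t[1][60:210,360:520],(400,375))]); save('s5.png',im)
E
```

```text
t: 14.4
tool_pos: [552.0, -274.5, 257.3]
eef_rot: [[0.269, 0.963, -0.003], [0.963, -0.269, 0.006], [0.005, -0.004, -1.0]]
ft_force: [0.2, 0.5, -1.6]
gripper_width: 0.134
t 14.4 pos [ 552.0496 -274.4675  257.3309] F [ 0.1783  0.4686 -1.5639] w 0.133845546190055
q [-0.5902  0.3447  1.666   0.0039  1.1365 -0.3195]
shift m [-0.0015  0.0019  0.0603] turn [-0.2434 -0.2954 -0.1015]
expected axis [ 533.6102 -343.6945]
540 z pct [ 64.7755  95.2021 117.8198]
slope [ -0.0051   0.0313 114.8463]
rim [ 537.3757 -343.657 ] 49.844109807548044 105Traceback (most recent call last):
  File "<stdin>", line 10, in <module>
    return _quantile_unchecked(
        a, q, axis, out, overwrite_input, method, keepdims, weights)
    return _ureduce(a,
                    func=_quantile_ureduce_func,
    ...<5 lines>...
                    overwrite_input=overwrite_input,
                    method=method)
    r = func(a, **kwargs)
    result = _quantile(arr,
                       quantiles=q,
    ...<2 lines>...
                       out=out,
                       weights=wgt)
    slices_having_nans = np.isnan(arr[-1, ...])
                                  ~~~^^^^^^^^^
IndexError: index -1 is out of bounds for axis 0 with size 0
```

The rim is level to within about 2° and at the expected height (117), so the bowl hasn't slipped in the grip. I'll lower it, slowly at the end.

```bash

python3 -m jog '[[-0.001,0.001,0.012,0,0,0],[-0.0016,0.001,0.027,0,0,0],[-0.0016,0.001,0.04,0,0,0],[-0.0016,0.001,0.047,0,0,0],[-0.0016,0.001,0.05,0,0,0]]'
python3 -m jog '[[0,0,0,0,0,0],[0,0,0,0,0,0],[0,0,0,0,0,0],[0,0,0,0,0,0],[0,0,0,0,0,0]]'
python3 go.py 552.3 -276.2 197 74.5
```

```text
t: 15.0
tool_pos: [552.7, -276.6, 207.6]
eef_rot: [[0.269, 0.963, -0.002], [0.963, -0.269, 0.006], [0.005, -0.004, -1.0]]
ft_force: [0.2, 0.3, -2.2]
gripper_width: 0.13
t: 15.5
tool_pos: [552.9, -276.7, 208.1]
eef_rot: [[0.269, 0.963, -0.002], [0.963, -0.269, 0.005], [0.004, -0.003, -1.0]]
ft_force: [-0.0, -0.0, -1.1]
gripper_width: 0.129
t 15.5 pos [ 552.873  -276.744   208.1159] F [-0.0492 -0.0458 -1.1356] w 0.12948361327370458
q [-0.5924  0.4144  1.68    0.0038  1.0513 -0.3216]
shift m [ 0.0003 -0.0007  0.0111] turn [-0.1649 -0.2554 -0.1274]
```

```bash

python3 -m jog '[[0,0,0.003,0,0,0],[0,0,0.005,0,0,0],[0,0,0.007,0,0,0],[0,0,0.009,0,0,0],[0,0,0.01,0,0,0]]'
python3 -m jog '[[0,0,0.0005,0,0,0],[0,0,0.001,0,0,0],[0,0,0.0015,0,0,0],[0,0,0.002,0,0,0],[0,0,0.002,0,0,0]]'
```

```text
t: 16.0
tool_pos: [552.7, -276.6, 197.7]
eef_rot: [[0.269, 0.963, -0.002], [0.963, -0.269, 0.005], [0.005, -0.003, -1.0]]
ft_force: [-0.1, 0.6, -1.8]
gripper_width: 0.134
t: 16.5
tool_pos: [553.0, -276.5, 196.4]
eef_rot: [[0.269, 0.963, -0.001], [0.963, -0.269, 0.005], [0.004, -0.003, -1.0]]
ft_force: [-0.6, 2.7, 4.8]
gripper_width: 0.132
```

Contact: +4.8 N upwards at z = 196.4, against 196.2 at pick-up. I'll release and rise straight up.

```bash

python3 -m jog '[[0,0,0,0,0,0],[0,0,0,0,0,0],[0,0,0,0,0,0],[0,0,0,0,0,0],[0,0,0,0,0,0]]' -1
python3 -m jog '[[0,0,-0.01,0,0,0],[0,0,-0.03,0,0,0],[0,0,-0.06,0,0,0],[0,0,-0.1,0,0,0],[0,0,-0.13,0,0,0]]'
python3 -m jog '[[0.03,0,-0.02,0,0,0],[0.06,0,-0.04,0,0,0],[0.1,0,-0.05,0,0,0],[0.14,0,-0.05,0,0,0],[0.16,0,-0.05,0,0,0]]'
python3 -m jog '[[0.04,0,0,0,0,0],[0.08,0,0,0,0,0],[0.12,0,0,0,0,0],[0.16,0,0,0,0,0],[0.19,0,0,0,0,0]]'
python3 -m jog '[[0.04,-0.01,0,0,0,0],[0.08,-0.02,0,0,0,0],[0.12,-0.03,0,0,0,0],[0.16,-0.04,0,0,0,0],[0.18,-0.04,0,0,0,0]]'
python3 - <<'E'
from h import *
b=cam('scene'); t=cam('top')
im=np.vstack([np.hstack([cv2.resize(b[1][170:260,140:240],(400,360),interpolation=cv2.INTER_CUBIC),cv2.resize(t[1][95:185,410:510],(400,360),interpolation=cv2.INTER_CUBIC)]),cv2.resize(b[1][190:340,140:500],(576,240)) if 0 else cv2.resize(np.hstack([b[1][190:340,140:400],t[1][50:200,250:510]]),(800,231))]); save('s6.png',im)
for n,(c,p,d),(u0,u1,v0,v1) in (('top',t,(425,505,105,175)),('scene',b,(140,220,175,250))):
    S=cloud(c,d)[v0:v1,u0:u1].reshape(-1,3); rim=S[(S[:,2]>50)&(S[:,2]<62)]; m=np.ones(len(rim),bool)
    for _ in range(6):
        q=rim[m]; s=np.linalg.lstsq(np.c_[2*q[:,:2],np.ones(len(q))],(q[:,:2]**2).sum(1),rcond=None)[0]
        R=np.sqrt(s[2]+s[0]**2+s[1]**2); m=abs(np.hypot(*(rim[:,:2]-s[:2]).T)-R)<4
    print(n,'rim',s[:2],R,m.sum())
    C=p.astype(int); P=cloud(c,d); w=(C[...,0]-C[...,2]>40)&(P[...,0]>440)&(P[...,0]<690)&(abs(P[...,1]-15)<90)&(P[...,2]>8)
    k,l,_,_=cv2.connectedComponentsWithStats(w.astype(np.uint8))[:4]
    for i in range(1,k):
        if (l==i).sum()>15: print('  walnut?',np.median(P[l==i],0),(l==i).sum())
E
```

```text
t: 17.0
tool_pos: [552.9, -276.6, 196.3]
eef_rot: [[0.269, 0.963, -0.002], [0.963, -0.269, 0.005], [0.005, -0.003, -1.0]]
ft_force: [-0.3, -1.1, -0.2]
gripper_width: 0.963
t: 17.5
tool_pos: [553.4, -277.4, 329.5]
eef_rot: [[0.269, 0.963, 0.0], [0.963, -0.269, 0.004], [0.004, -0.001, -1.0]]
ft_force: [0.5, -0.6, 0.5]
gripper_width: 1.002
t: 18.0
tool_pos: [597.0, -120.7, 381.9]
eef_rot: [[0.267, 0.964, 0.003], [0.964, -0.267, 0.004], [0.005, 0.002, -1.0]]
ft_force: [0.2, -0.2, -0.6]
gripper_width: 0.996
t: 18.5
tool_pos: [648.0, 64.7, 383.8]
eef_rot: [[0.266, 0.964, 0.004], [0.964, -0.266, 0.004], [0.005, 0.003, -1.0]]
ft_force: [0.3, -0.9, 0.2]
gripper_width: 0.997
t: 19.0
tool_pos: [656.4, 252.6, 385.5]
eef_rot: [[0.263, 0.965, 0.004], [0.965, -0.263, 0.006], [0.007, 0.003, -1.0]]
ft_force: [-0.2, -0.2, 0.4]
gripper_width: 1.0
top rim [ 533.6704 -341.976 ] 51.275000629303 322
  walnut? [585.2912 -55.7061  32.6595] 136
  walnut? [537.0936 -47.034   33.1071] 135
scene rim [ 537.1619 -344.3531] 51.539493542478404 248
  walnut? [546.1703 -48.2107  31.9055] 119
  walnut? [593.5367 -57.101   31.4391] 128
```

View pics/s6.png

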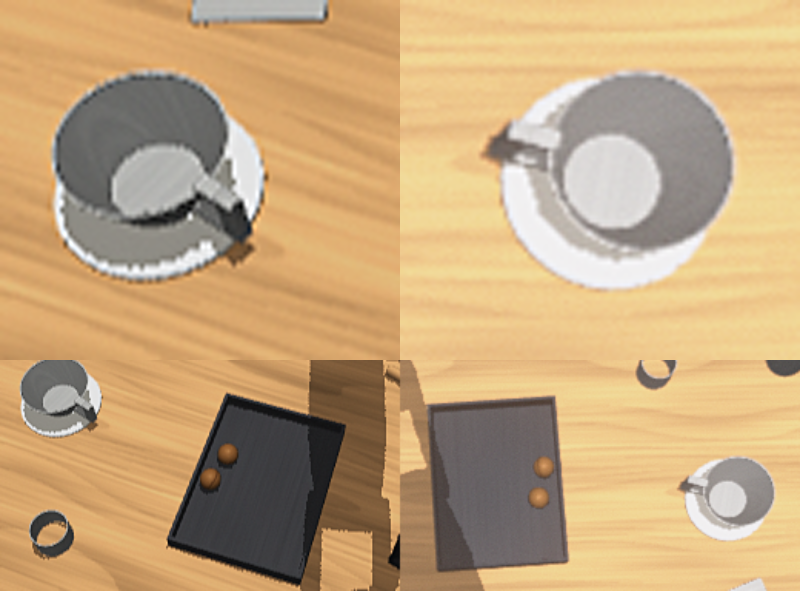

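Both views show the bowl upright and empty on the mat, within about 1 mm of where it started. Both walnuts are in the tray, near (228,455) and (210,480) in the lower left crop. The gripper is clear, so I'll hand in.

```bash

python3 -m jog '[[0,0,0,0,0,0],[0,0,0,0,0,0],[0,0,0,0,0,0],[0,0,0,0,0,0],[0,0,0,0,0,0]]'
python3 -c "
from station import r
print(r.finish_job())"
```

```text
t: 19.6
tool_pos: [657.1, 251.2, 385.4]
eef_rot: [[0.264, 0.965, 0.005], [0.965, -0.264, 0.005], [0.006, 0.003, -1.0]]
ft_force: [-0.1, 0.4, 0.4]
gripper_width: 1.001
the job is handed in; nothing more can be done
None
```

The job is done and was handed in at about 19.6 s. I gripped the bowl by its handle and carried it over the tray. I tipped it to about 100° so both walnuts rolled out, then set it upright back on its mat and let go.

**Last checks:**
- **Bowl:** It stands upright and empty, within about 1 mm of where it started in both camera views. That is within about 1–3 mm of the mat's centre; the two views differ by 2–4 mm, about what the calibration allows.
- **Walnuts:** Both are inside the tray, near (541, -48) and (589, -56) mm, resting by its right-hand wall.
- **Robot:** The gripper is open and touching nothing. The highest wrist force in any move report was about 5 N, when the bowl touched down on the mat.

**What went wrong:**
- **Carry to the tray:** I typed the sideways sign wrong in one move, so the bowl took a harmless detour.
- **Slip check before placing:** It failed for the top camera because the arm blocked its view. The scene camera showed the bowl level to within about 2°.

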